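# Fit the mixing rotor in the sample mixer's collet

## Robot

A 6-joint arm with a two-finger parallel gripper is mounted at the origin on the work surface. World frame = base frame: x ahead of the robot, y to its left, z up, the work surface at z = 0. Lengths are in m, angles in rad, forces in N, time in s.
With the tool pointing down it reaches from about 0.275 to 0.725 m from the base axis. Payload 15.9 kg.
Tool frame: the origin (TCP) lies between the finger pads; the fingertips stand 19 mm ahead of it and the grasp point (between the pads) is the TCP (ctrl.nose_length is the distance from the TCP to the fingertips, in m); z points along the fingers, y is the line along which they close (so a half turn about z gives the same grasp; the last joint's range is limited). The gripper opens to 85 mm and grips with 20 to 120 N. Pads are 22 mm wide; open, the fingers measure 114 mm over their backs; the gripper's body (76 mm by 85 mm) begins 54 mm behind the grasp point. The pads swing forward as they close: fully open they stand 13 mm farther back than shut.
Start: joints at [1.329, 0.213, -0.034, 1.323, 0, 1.571], TCP at [0.12, 0.485, 0.25] pointing down, gripper open.
Joint ranges: [-2.98, 2.98], [-0.74, 1.72], [-1.14, 1.35], [-2.1, 2.04], [-1.57, 1.44], [-3.14, 3.14]. Speed limits (rad/s): [1.89, 1.89, 2.39, 2.57, 3.14, 3.14].

## Interface

Orientations are given as a unit quaternion [w, x, y, z].
In Python, from bench import ctrl gives the robot as it stands. The module is installed in compiled form; this text tells all that it offers.
- The arm moves only by the tool arm_command, never from a script. Its argument "increments" is text: rows parted by semicolons, each of 7 numbers parted by spaces: the shift along the tool's x, y, z scaled (see below), then the turn, a rotation vector about the tool's x, y, z scaled (see below), then the closure, from -1 (fully open) to 1 (shut), so that 0 is half open. A call has 1 to 20 rows; each row shifts and turns the commanded pose from where the row before left it, along the tool's axes as they then stand; what a row does not reach is not made up. The controller multiplies each number of a shift by 0.02 m and each number of a turn by 0.12 rad. A row lasts 1/8 s, in which the tool goes at most 62.5 mm and 10.7 degrees, less where a joint would pass 70% of its speed; a pose out of reach is approached as far as the arm can. A call with a number of a shift or a turn outside -1 to 1 is refused whole. A call with a gripper value outside its range is refused whole. The fingers move at their own pace and stop on an object; "squeeze" is the grip in N (left out, the last holds). Time passes only in rows, so rows that do not move let the fingers close. It gives the time, the measured TCP pose, the force, the opening and the grip force at its end, in the units of the state.
- ctrl.sense(): the state, without advancing time (a new reading comes with each control period).
- ctrl.grab_frame(name): name is "scene" or "side" or "wrist"; returns the picture (384x512x3 uint8, red, green, blue); there is no depth.
- ctrl.get_calibration(name): a dict with "fx", "fy", "cx", "cy" (pixels), "R" (3x3) and "t" (3): a world point X has camera coordinates R X + t; the wrist camera has in their place "mount" (4x4, takes a point from camera to tool coordinates, whose origin is the TCP and whose axes are the flange's). Camera axes: x right, y down, z forward; pixel columns grow to the right and rows downward; lengths in m; the calibration is good to about 2 mm. The wrist camera is an equidistant fisheye: a pixel r from the principal point sees the ray r / f radians off the axis. A picture is of the moment at which its call begins: read the wrist's pose just before it. get_calibration takes no time and is no camera call.
- ctrl.hand_in(): hands the job in; it is judged then, once.
Trained networks look in the newest picture that a camera, given by its name, has taken for a name from the list of things; names that differ only in an ending like _2 or _b are one class to them, and where a whole thing is asked for, a point or a joint stands for the part that bears it (a point fixed in the world has none). Each returns a list of dicts, best first, with "conf" (0 to 1); they miss things now and then, are a little off and sometimes report something else, mostly with a low value. They report only what shows in the picture. A call takes as long as a camera call.
- ctrl.regions_of(camera, name): "pixels" (384x512 bool, what is visible of it) and "rect" ([centre column, centre row, width, height] in pixels, round what is visible of it).
The state is a dict: "time": time; "joints": joint angles; "joint_velocities": joint speeds; "effort": joint torques, N m; "eef_pos": TCP position; "tool_rot": TCP orientation; "wrist_force": force on the tool from outside, world axes, zero at the start; "wrist_torque": the same for the moment, N m; "finger_gap": finger opening in m; "finger_force": force on a finger pad.
Only numpy, scipy, OpenCV 4.12 (cv2) and the standard library are available. Lean on these libraries where they do the work, as an engineer would, in place of code of your own. Each camera call takes 0.05 s, during which the arm holds its last target. There are 200 camera calls.

## Task

Take the orange mixing rotor from the rack, set its shank upright in the collet of the sample mixer and push it gently but fully home. Then turn the brass collet nut clockwise until it firmly grips the shank, without pressing hard or over-tightening, and let go, leaving the other tools, cups, bottles and spoon where they are.

Things in the scene. Friction and masses are not known exactly. Their poses are not given: they have to be found in the camera images.
- mixer: Sample mixer handpiece parked nose-up in its stand, fixed to the bench: white square foot 110 x 110 x 22, grey socket 60 diameter up to 50 high, white round body 38 diameter up to 110 high, and on top of it the knurled brass collet nut. Origin: centre of the underside of the foot, on the collet axis; z up.
- mouth (a point): Centre of the collet mouth, on top of the brass nut, 146 mm above the bench; z up. The bore is 13 mm in diameter and 36 mm deep. Three sprung rubber pads 26 mm below the mouth hold a shank lightly: it must be pushed with some 4 N (2 to 9 N) over the last 12 mm or so, then meets a hard floor. Pressing with more than 30 N is too hard.
- nut_mid (a point): Middle of the knurled brass collet nut, on its axis, 129 mm above the bench; z up. The nut is a round ring 44 mm in outer diameter, 34 mm tall (112 to 146 mm above the bench); nothing wider than 38 mm is below it down to 50 mm. It tightens clockwise seen from above. Free running friction 0.2 N m; it stays put when released. It starts 0.5 to 1.7 rad short of touching a 10 mm shank (nothing shows how much).
- jaws (a point): Point on the collet axis between three hidden steel jaws, 12 mm below the mouth; the nut closes them 2.5 mm per rad. From touching the shank, the nut's back-torque grows by some 0.2 N m in 0.25 to 0.45 rad: firm at 0.15 to 0.3 N m above the free running reading, over-tight at 0.45. Friction may show with either sign when the hand stands still: watch the rise, not the size.
- seat (a point): Floor of the collet bore, where a fully home shank ends: on the collet axis, 36 mm below the mouth, 110 mm above the bench; z up.
- rotor: The mixing rotor: round orange head 24 mm in diameter and 24 mm tall with dark slots, on a steel shank 10 mm in diameter and 40 mm long with a 3 mm chamfered end; 60 g. Origin: end of the shank; z along the shank to the head (head from 40 to 64 mm above the origin). It starts shank down in one of the three rack holes, its head resting on the rack's top. Fully home in the collet, the head's underside stands 4 mm above the nut.
- rack: Fixed beech tool rack 60 x 160 x 45 mm (x, y, z), with three holes 13 mm in diameter in a row along its y, at -50, 0 and 50 mm. Origin: centre of the underside.
- tool_blue: Bystander tool in the rack: like the rotor but with a plain blue head. Leave it in place.
- tool_grey: Bystander tool in the rack: grey hub 20 mm with a 28 mm steel disc on top. Leave it in place.
- cup_a: White tasting cup, 60 mm across, 35 mm high; origin under its centre. Leave alone.
- cup_b: Second white tasting cup, as cup_a. Leave alone.
- bottle_a: Empty glass sample bottle with white cap, 68 mm across, 120 mm high; origin under its centre. Leave alone.
- bottle_b: Empty glass sample bottle with blue cap, as bottle_a. Leave alone.
- spoon: Steel spoon 150 mm long lying on the bench. Leave alone.

How it is judged:
On the way, in this order (a step that is already met when the one before it is completed fails the run):
1. the rotor's shank is fully home in the collet and upright, and no jaw grips it yet (z of rotor in the frame of seat between -0.003 and 0.002 m and horizontal distance between rotor and seat below 0.0025 m and angle between the z axis of rotor and the z axis of mixer, either way round below 0.08 rad and angle between rotor's own z axis and vertical below 0.2 rad and contact force between mixer and rotor below 35 N), for 0.2 s.
2. the nut has been turned until the jaws grip the shank (z of rotor in the frame of seat between -0.003 and 0.002 m and horizontal distance between rotor and seat below 0.0025 m and angle between the z axis of rotor and the z axis of mixer, either way round below 0.08 rad and angle between rotor's own z axis and vertical below 0.2 rad and contact force between mixer and rotor above 40 N), for 0.2 s.
At the end, for the whole second after the job is handed in: The rotor's shank end is within 2 mm of the collet floor and 2.5 mm of the axis, the shank aligned with the collet to 0.08 rad, the jaws grip it with more than 40 N in all, it is at rest and the fingers touch nothing (all of step 2 and linear speed of rotor below 0.01 m/s and contact force between the fingers and anything else below 0.1 N).
It fails at once if the nut is over-tightened (jaws press the shank with more than 180 N in all) (contact force between mixer and rotor above 180 N).
It fails at once if the rotor is pressed hard (its contact force on the mixer passes 40 N while the fingers touch it) (contact force between the fingers and rotor above 0.5 N and contact force between rotor and mixer above 40 N).
It fails at once if a bystander is disturbed (moved more than 20 mm) (distance of any of tool_blue, tool_grey, cup_a, cup_b, bottle_a, bottle_b, spoon from where it was at the start of the episode above 0.02 m).
It also fails if it takes over 72 s, if anything falls off the work surface, if the arm or the gripper's body presses on something with over 40 N, if the wrist force passes 120 N, or if a joint passes its speed limit or range.

## Working session

There is one attempt and no reset: what is moved stays moved. The work goes in short steps, Python scripts to look and compute and a tool call to move; the robot and the scene stay as the last step left them, time stands still between calls to the robot, and variables do not carry over. Pictures are saved under pics/ and viewed, at most 10 in all, crops included, and the job is handed in when it is done.

Besides the shell and the picture viewer there is one more tool, called after "Emit:" by a JSON object that holds its "name" and its "arguments", one argument or row to a line. arm_command: Moves the arm, as the interface text tells. Shifts and turns lie within -1 to 1; 1 stands for 0.02 m of shift or 0.12 rad of turn. Its arguments: {"type":"object","properties":{"increments":{"type":"string"},"squeeze":{"type":"number"}},"required":["increments"]}

```bash
mkdir -p pics; cat > h.py <<'E'
from bench import ctrl
import numpy as np, cv2
from scipy.spatial.transform import Rotation as Ro
def pose():
    s=ctrl.sense(); q=s['tool_rot']; return np.array(s['eef_pos']), Ro.from_quat([q[1],q[2],q[3],q[0]]).as_matrix()
def ray(cam,u,v,P=None):
    c=ctrl.get_calibration(cam); x=(u-c['cx'])/c['fx']; y=(v-c['cy'])/c['fy']
    if cam=='wrist':
        p,R=P; M=np.array(c['mount']); r=np.hypot(x,y); d=np.array([x/r*np.sin(r),y/r*np.sin(r),np.cos(r)]) if r>1e-9 else np.array([0,0,1.])
        return p+R@M[:3,3], R@M[:3,:3]@d
    R=np.array(c['R']);t=np.array(c['t']); return -R.T@t, R.T@np.array([x,y,1.])
def atz(cam,u,v,z,P=None):
    o,d=ray(cam,u,v,P); return o+d*(z-o[2])/d[2]
def tri(rs):
    A=np.zeros((3,3));b=np.zeros(3)
    for o,d in rs:
        d=d/np.linalg.norm(d);Q=np.eye(3)-np.outer(d,d);A+=Q;b+=Q@o
    return np.linalg.solve(A,b)
def proj(cam,X,P=None):
    c=ctrl.get_calibration(cam); 
    if cam=='wrist':
        p,R=P; M=np.array(c['mount']); x=np.linalg.inv(M)@np.r_[R.T@(np.array(X)-p),1]; x=x[:3]; th=np.arctan2(np.hypot(x[0],x[1]),x[2]); a=np.hypot(x[0],x[1]); return c['cx']+c['fx']*th*x[0]/a, c['cy']+c['fy']*th*x[1]/a
    x=np.array(c['R'])@X+c['t']; return c['cx']+c['fx']*x[0]/x[2], c['cy']+c['fy']*x[1]/x[2]
E
cat > a.py <<'E'
from h import *
s=ctrl.sense(); print(s); P=pose(); print(P[1].round(3), ctrl.nose_length)
ims={}
for c in ['scene','side','wrist']:
    ims[c]=ctrl.grab_frame(c); 
    if c=='wrist': print(np.array(ctrl.get_calibration(c)['mount']).round(3))
    for n in ['rotor','nut_mid','mixer','rack','tool_blue','tool_grey','cup_a','bottle_a','spoon']:
        print(c,n,[(np.round(r['rect']).astype(int).tolist(),round(r['conf'],2)) for r in ctrl.regions_of(c,n)][:3])
cv2.imwrite('pics/1.png',cv2.resize(np.vstack([np.hstack([ims['scene'],ims['side']]),np.hstack([ims['wrist'],ims['wrist']*0])])[...,::-1],(800,600)))
E
python3 a.py
```

```text
{'time': 0.0, 'joints': array([ 1.32900156e+00,  2.13367099e-01, -3.50430979e-02,  1.32346448e+00,
       -2.82854091e-06,  1.57081322e+00]), 'joint_velocities': array([ 1.68382177e-03, -4.07221783e-04, -6.48410600e-05,  7.73462529e-04,
       -7.69049951e-04, -7.31064474e-04]), 'effort': array([ 9.96427661e-04, -6.86157990e+01,  4.87119949e+01,  1.75076287e-02,
       -6.06790104e-05, -3.77134143e-05]), 'eef_pos': array([0.11965244, 0.48516614, 0.24981701]), 'tool_rot': array([-6.36174596e-05,  1.20611458e-01,  9.92699645e-01, -5.35408573e-04]), 'wrist_force': array([ 0.442534  ,  0.02982126, -0.34399976]), 'wrist_torque': array([-0.00491781, -0.04669992,  0.02932347]), 'finger_force': 0.0, 'finger_gap': 0.08531568332900881}
[[-0.971  0.239 -0.   ]
 [ 0.239  0.971 -0.001]
 [-0.    -0.001 -1.   ]] 0.019
scene rotor [([360, 266, 13, 17], 0.53)]
scene nut_mid [([211, 206, 61, 67], 0.64)]
scene mixer [([214, 204, 59, 68], 0.87)]
scene rack [([336, 263, 79, 59], 0.7)]
scene tool_blue [([315, 247, 6, 16], 0.53)]
scene tool_grey [([335, 258, 16, 13], 0.45)]
scene cup_a [([309, 193, 27, 25]
[... 200 characters left out ...]
94)]
side rotor [([231, 153, 8, 6], 0.67)]
side nut_mid [([284, 232, 54, 74], 0.89)]
side mixer [([285, 232, 50, 72], 0.64)]
side rack [([238, 171, 43, 44], 0.68), ([238, 160, 8, 12], 0.29)]
side tool_blue []
side tool_grey []
side cup_a [([306, 189, 22, 21], 0.79), ([200, 215, 23, 22], 0.65)]
side bottle_a [([358, 236, 35, 53], 0.74), ([294, 135, 24, 40], 0.73)]
side spoon [([280, 339, 71, 52], 0.83)]
[[ 0.001 -0.955 -0.297  0.076]
 [ 1.     0.001 -0.    -0.001]
 [ 0.001 -0.297  0.955 -0.124]
 [ 0.     0.     0.     1.   ]]
wrist rotor []
wrist nut_mid []
wrist mixer []
wrist rack []
wrist tool_blue []
wrist tool_grey []
wrist cup_a []
wrist bottle_a []
wrist spoon [([4, 368, 8, 12], 0.41)]
```

View pics/1.png

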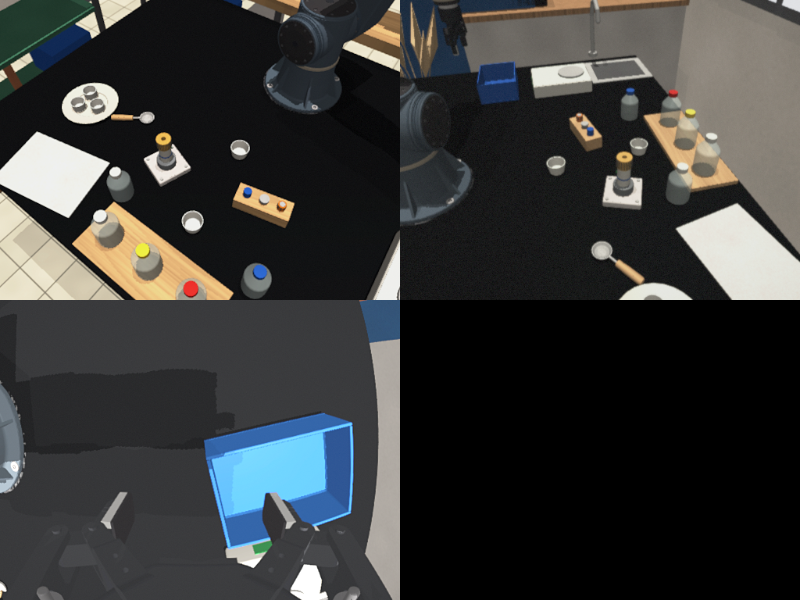

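The picture shows the scene view with the mixer nut at about (209,178) and the orange rotor at (361,264), the hole nearest the right. The side view shows the nut at (287,203) and the rotor at (230,152). The wrist camera sees only the blue bin.

```bash
cat > b.py <<'E'
from h import *
def cen(r): return r['pixels'].nonzero()[1].mean(), r['pixels'].nonzero()[0].mean()
res={}
for c in ['scene','side']:
    im=ctrl.grab_frame(c)
    hsv=cv2.cvtColor(im,cv2.COLOR_RGB2HSV)
    # brass nut: yellowish within box
    cu,cv_=(209,178) if c=='scene' else (287,203)
    m=np.zeros((384,512),bool); m[cv_-22:cv_+22,cu-18:cu+18]=1
    b=m&(hsv[...,0]>12)&(hsv[...,0]<30)&(hsv[...,1]>110)&(hsv[...,2]>50)
    v,u=b.nonzero(); print(c,'nut px',b.sum(),u.min(),u.max(),v.min(),v.max()); n=((u.min()+u.max())/2,(v.min()+v.max())/2)
    r=cen(ctrl.regions_of(c,'rotor')[0]); res[c]=(n,r)
    print(atz(c,*n,.129).round(4),atz(c,*r,.057).round(4))
    for nm,z in [('rack',.025),('tool_blue',.057),('tool_grey',.06),('cup_a',.02),('bottle_a',.06)]:
        print(nm,[atz(c,*cen(q),z).round(3).tolist() for q in ctrl.regions_of(c,nm)[:2]])
for k in (0,1): print(tri([ray(c,*res[c][k]) for c in res]).round(4))
E
python3 b.py
```

```text
scene nut px 387 199 219 169 192
[ 0.5851 -0.1722  0.129 ] [0.5233 0.1913 0.057 ]
rack [[0.54, 0.146, 0.025], [0.586, -0.173, 0.025]]
tool_blue [[0.545, 0.094, 0.057], [0.6, -0.157, 0.057]]
tool_grey [[0.535, 0.143, 0.06]]
cup_a [[0.409, -0.017, 0.02], [0.695, 0.014, 0.02]]
bottle_a [[0.745, -0.209, 0.06], [0.738, 0.242, 0.06]]
side nut px 326 276 298 193 217Traceback (most recent call last):
  File "b.py", line 12, in <module>
    r=cen(ctrl.regions_of(c,'rotor')[0]); res[c]=(n,r)
          ~~~~~~~~~~~~~~~~~~~~~~~~~~^^^
IndexError: list index out of range
```

Emit:
{"name": "arm_command", "arguments": {
  "increments": "0 0 0 0 0 1 -1; 0 0 0 0 0 1 -1; 0 0 0 0 0 1 -1; 0 0 0 0 0 1 -1; 0 0 0 0 0 1 -1; 0 0 0 0 0 1 -1; 0 0 0 0 0 1 -1; 0 0 0 0 0 1 -1; 0 0 0 0 0 1 -1; 0 0 0 0 0 0.24 -1",
  "squeeze": 20
}}

```text
time: 3.2
eef_pos: [0.1197, 0.4854, 0.2503]
tool_rot: [0.0, 0.625, 0.78, -0.0]
wrist_force: [0.7, 0.9, -0.7]
finger_gap: 0.0856
finger_force: 0.0
```

Emit:
{"name": "arm_command", "arguments": {
  "increments": "-1 0.87 0.13 0 0 0 -1; -1 0.87 0.13 0 0 0 -1; -1 0.87 0.13 0 0 0 -1; -1 0.87 0.13 0 0 0 -1; -1 0.87 0.13 0 0 0 -1; -1 0.87 0.13 0 0 0 -1; -1 0.87 0.13 0 0 0 -1; -1 0.87 0.13 0 0 0 -1; -1 0.87 0.13 0 0 0 -1; -1 0.87 0.13 0 0 0 -1; -1 0.87 0.13 0 0 0 -1; -1 0.87 0.13 0 0 0 -1; -1 0.87 0.13 0 0 0 -1; -1 0.87 0.13 0 0 0 -1; -1 0.87 0.13 0 0 0 -1; -1 0.87 0.13 0 0 0 -1; -1 0.87 0.13 0 0 0 -1; -1 0.87 0.13 0 0 0 -1; -0.8 0.79 0.16 0 0 0 -1; 0 0 0 0 0 0 -1"
}}

```text
time: 5.7
eef_pos: [0.5238, 0.1896, 0.1997]
tool_rot: [-0.0, 0.625, 0.78, -0.0]
wrist_force: [-0.2, 1.0, -0.2]
finger_gap: 0.0853
finger_force: 0.0
```

```bash
cat > c.py <<'E'
from h import *
import sys
P=pose(); print(P[0].round(4),P[1].round(3).tolist(),ctrl.sense()['time'],ctrl.sense()['joints'].round(2))
im=ctrl.grab_frame('wrist'); cv2.imwrite('pics/%s.png'%sys.argv[1],im[...,::-1])
for n,z in [('rotor',.057),('tool_blue',.057),('tool_grey',.065),('rack',.045),('nut_mid',.146)]:
    for r in ctrl.regions_of('wrist',n)[:2]:
        v,u=r['pixels'].nonzero(); a=atz('wrist',u.mean(),v.mean(),z,P)
        print(n,round(r['conf'],2),np.round(r['rect']),a.round(4),'tool units',(P[1].T@(a-P[0])/.02).round(3))
E
python3 c.py 2
```

```text
[0.5238 0.1896 0.1997] [[-0.218, 0.976, -0.001], [0.976, 0.218, -0.0], [-0.0, -0.001, -1.0]] 5.7 [ 0.35  0.34  0.01  1.24 -0.    1.7 ]
rotor 0.94 [252. 190.  29.  32.] [0.5223 0.189  0.057 ] tool units [-0.01  -0.075  7.137]
tool_blue 0.56 [253. 278.  28.  27.] [0.5431 0.0921 0.057 ] tool units [-4.966 -0.116  7.138]
tool_grey 0.85 [253. 234.  31.  27.] [0.5324 0.1439 0.065 ] tool units [-2.323 -0.074  6.738]
rack 0.97 [253. 218.  61. 148.] [0.5286 0.1594 0.045 ] tool units [-1.527 -0.088  7.737]
```

View pics/2.png

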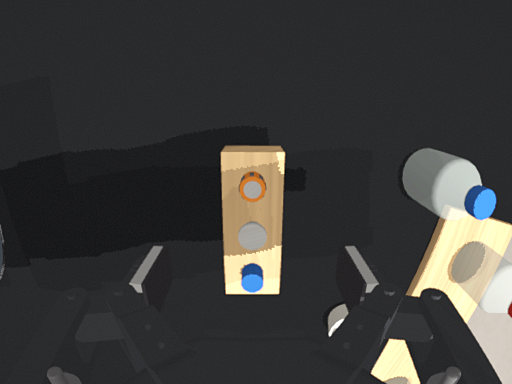

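The picture shows the rack row upright in the view, with the orange rotor at (252,188), grey at (252,236) and blue at (252,278). The rotor is centred between the fingers.

Emit:
{"name": "arm_command", "arguments": {
  "increments": "0 -0.08 1 0 0 0 -1; 0 0 1 0 0 0 -1; 0 0 1 0 0 0 -1; 0 0 1 0 0 0 -1; 0 0 1 0 0 0 -1; 0 0 1 0 0 0 -1; 0 0 0.6 0 0 0 -1; 0 0 0 0 0 0 -1; 0 0 0 0 0 0 1; 0 0 0 0 0 0 1; 0 0 0 0 0 0 1; 0 0 0 0 0 0 1; 0 0 0 0 0 0 1; 0 0 0 0 0 0 1; 0 0 0 0 0 0 1; 0 0 0 0 0 0 1",
  "squeeze": 40
}}

```text
time: 8.0
eef_pos: [0.5215, 0.1901, 0.0688]
tool_rot: [0.0, 0.625, 0.781, 0.0]
wrist_force: [-1.9, -0.8, 5.9]
finger_gap: 0.0225
finger_force: 38.9
```

Emit:
{"name": "arm_command", "arguments": {
  "increments": "0 0 -0.5 0 0 0 1; 0 0 -1 0 0 0 1; 0 0 -1 0 0 0 1; 0 0 -1 0 0 0 1; 0 0 -1 0 0 0 1; 0 0 -1 0 0 0 1; 0 0 -1 0 0 0 1; 0 0 -1 0 0 0 1; 0 0 -1 0 0 0 1; 0 0 -1 0 0 0 1; 0 0 0 0 0 0 1; 0 0 0 0 0 0 1"
}}

```text
time: 9.5
eef_pos: [0.5211, 0.1899, 0.2577]
tool_rot: [-0.0, 0.625, 0.781, -0.0]
wrist_force: [0.6, 0.4, -0.1]
finger_gap: 0.0222
finger_force: 39.4
```

```bash
python3 c.py 3
```

```text
[0.5211 0.1899 0.2577] [[-0.218, 0.976, -0.001], [0.976, 0.218, -0.0], [-0.0, -0.001, -1.0]] 9.5 [ 0.35  0.33  0.14  1.38 -0.    1.7 ]
rotor 0.92 [255. 252.  46.  74.] [0.5434 0.0892 0.057 ] tool units [-5.1560e+00 -9.0000e-03  1.0037e+01]
tool_blue 0.5 [147. 276.  38.  24.] [0.411  0.0242 0.057 ] tool units [-6.886 -7.178 10.041]
tool_grey 0.7 [255. 212.  23.  18.] [0.5319 0.1465 0.065 ] tool units [-2.236  0.054  9.637]
rack 0.63 [256. 187.  50. 100.] [0.5246 0.1771 0.045 ] tool units [-0.664  0.034 10.637]
```

View pics/3.png

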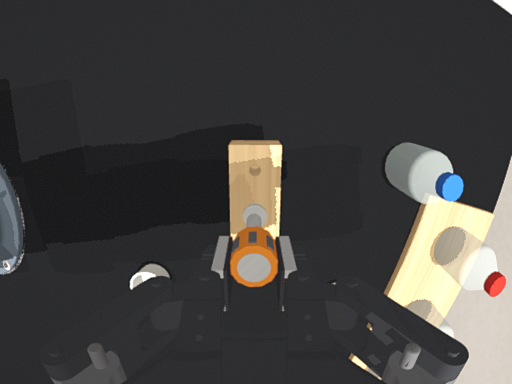

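The rotor is held, with its top face at about (254,267). The grey disc at (255,212) is the rack tool or the shank behind it, so I'll check that by projecting the model.

```bash
cat > d.py <<'E'
from h import *
P=pose(); im=cv2.imread('pics/3.png')
def T(x,y,z): return P[0]+P[1]@np.array([x,y,z])
for v in (262,265,268,271):
    for z in (-.002,0,.002):
        o,d=ray('wrist',254,v,P); o=P[1].T@(o-P[0]); d=P[1].T@d; print(v,z,(o+d*(z-o[2])/d[2])[:2].round(4))
print('tip x0',proj('wrist',T(0,0,.062),P),proj('wrist',T(0,0,.022),P))
s=5; x0,y0=200,190
c=cv2.resize(im[y0:300,x0:310],None,fx=s,fy=s,interpolation=cv2.INTER_CUBIC)
def ring(z,r,col,x=0,y=0):
    pts=[proj('wrist',T(x+r*np.cos(a),y+r*np.sin(a),z),P) for a in np.linspace(0,6.28,60)]
    cv2.polylines(c,[((np.array(pts)-[x0,y0]+.5)*s).astype(int)],True,col,1)
ring(0,.012,(0,255,0)); ring(.024,.012,(255,255,0)); ring(.064,.005,(255,0,255)); ring(.024,.005,(255,0,255))
cv2.imwrite('pics/4.png',c)
E
python3 d.py
```

```text
262 -0.002 [ 0.004 -0.   ]
262 0 [ 0.0028 -0.    ]
262 0.002 [0.0016 0.    ]
265 -0.002 [ 0.0023 -0.    ]
265 0 [0.0011 0.    ]
265 0.002 [-0.0001  0.    ]
268 -0.002 [0.0006 0.    ]
268 0 [-0.0006  0.    ]
268 0.002 [-0.0018  0.    ]
271 -0.002 [-0.0011  0.    ]
271 0 [-0.0023  0.    ]
271 0.002 [-0.0036  0.    ]
tip x0 (np.float64(253.91473179840872), np.float64(219.247178231969)) (np.float64(253.95783768588245), np.float64(246.3476873367394))
```

View pics/4.png

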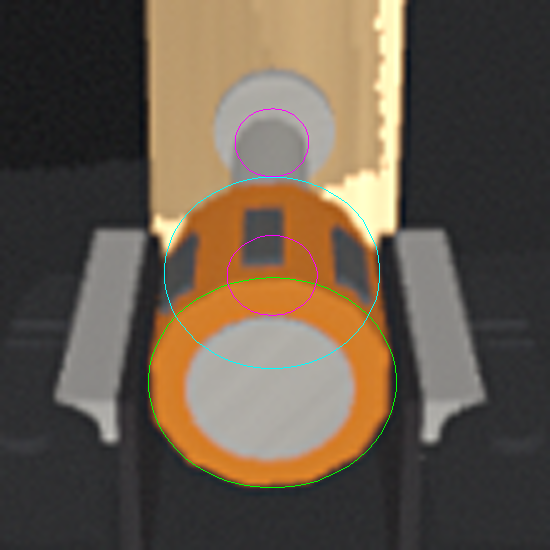

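The overlay shows the rotor upright and centred in the pads, with the model rings within about 1–2 px (around 1 mm in -x). Next I move above the mixer.

Emit:
{"name": "arm_command", "arguments": {
  "increments": "-1 0 0 0 0 0 1; -1 0 0 0 0 0 1; -1 0 0 0 0 0 1; -1 0 0 0 0 0 1; -1 0 0 0 0 0 1; -1 0 0 0 0 0 1; -1 0 0 0 0 0 1; -1 0 0 0 0 0 1; -1 0 0 0 0 0 1; -1 0 0 0 0 0 1; -1 0 0 0 0 0 1; -1 0 0 0 0 0 1; -1 0 0 0 0 0 1; -1 0 0 0 0 0 1; -1 0 0 0 0 0 1; -1 -0.2 0 0 0 0 1; -1 -0.2 0 0 0 0 1; -1 -0.2 0 0 0 0 1; -0.36 -0.2 0.4 0 0 0 1; 0 0 0 0 0 0 1"
}}

```text
time: 12.3
eef_pos: [0.5854, -0.1721, 0.2494]
tool_rot: [-0.001, 0.625, 0.78, -0.0]
wrist_force: [-0.4, -0.3, 0.8]
finger_gap: 0.0226
finger_force: 39.4
```

```bash
cat > e.py <<'E'
from h import *
import sys
P=pose(); print(P[0].round(4),ctrl.sense()['time'],ctrl.sense()['joints'].round(2),ctrl.sense()['wrist_force'].round(1))
im=ctrl.grab_frame('wrist').copy(); im=im[...,::-1].copy()
cv2.imwrite('pics/raw%s.png'%sys.argv[1],im)
for n in ('nut_mid','mixer'):
  for r in ctrl.regions_of('wrist',n)[:2]: print(n,round(r['conf'],2),np.round(r['rect']))
s=4; x0,y0=160,120
c=cv2.resize(im[y0:y0+180,x0:x0+200],None,fx=s,fy=s,interpolation=cv2.INTER_CUBIC)[:600]
def ring(C,r,col):
    pts=[proj('wrist',np.array(C)+[r*np.cos(a),r*np.sin(a),0],P) for a in np.linspace(0,6.28,60)]
    cv2.polylines(c,[((np.array(pts)-[x0,y0]+.5)*s).astype(int)],True,col,1)
nx,ny=map(float,sys.argv[2:4])
ring((nx,ny,.146),.022,(0,255,0)); ring((nx,ny,.146),.0065,(0,255,0)); ring((nx,ny,.022),.055*1.414,(255,255,0))
t=P[0]+P[1]@np.array([-.001,-.0003,.0638]); ring(t,.005,(255,0,255))
cv2.imwrite('pics/%s.png'%sys.argv[1],c)
E
python3 e.py 5 .585 -.172
```

```text
[ 0.5854 -0.1721  0.2494] 12.3 [-0.29  0.45  0.3   1.42  0.    1.07] [-0.4 -0.3  0.8]
nut_mid 0.66 [255. 166. 117. 119.]
mixer 0.87 [260. 166. 120. 118.]
```

View pics/5.png

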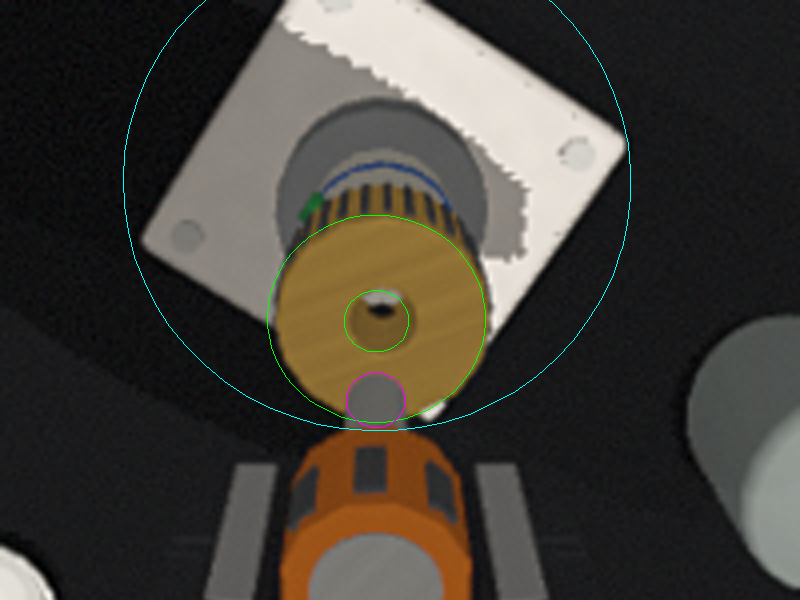

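The picture shows the bore at about (383,321) in the zoom, some 1.2 mm to the right of my model ring. The shank tip matches its magenta ring. I'll correct by +1.2 mm in x and +1.1 mm in y, descend close to the mouth and look again.

Emit:
{"name": "arm_command", "arguments": {
  "increments": "0.06 0.055 0.6 0 0 0 1; 0 0 0.6 0 0 0 1; 0 0 0.5 0 0 0 1; 0 0 0 0 0 0 1; 0 0 0 0 0 0 1"
}}

```text
time: 13.08
eef_pos: [0.5868, -0.1704, 0.2165]
tool_rot: [0.0, 0.625, 0.781, 0.0]
wrist_force: [-0.3, 0.4, -0.6]
finger_gap: 0.0225
finger_force: 39.4
```

```bash
python3 e.py 6 .5862 -.1717
```

```text
[ 0.5868 -0.1704  0.2165] 13.075 [-0.28  0.45  0.22  1.33  0.    1.07] [-0.3  0.4 -0.6]
nut_mid 0.8 [253. 171. 130. 132.]
mixer 0.6 [256. 171. 130. 125.]
```

View pics/6.png

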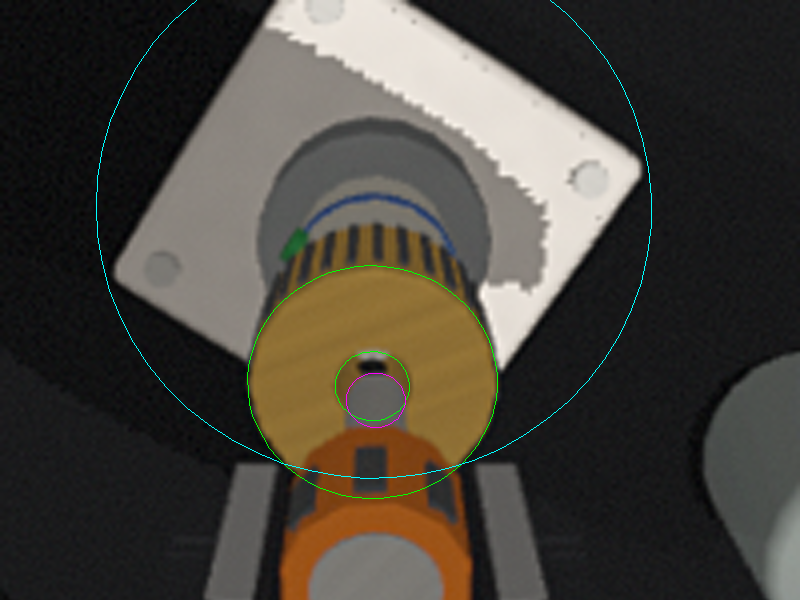

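The nut and bore match the rings. The shank sits about 0.6 mm right of centre, so I correct that and descend in stages while watching the force.

Emit:
{"name": "arm_command", "arguments": {
  "increments": "0 -0.03 0.3 0 0 0 1; 0 0 0.2 0 0 0 1; 0 0 0.2 0 0 0 1; 0 0 0 0 0 0 1"
}}

```text
time: 13.72
eef_pos: [0.586, -0.1705, 0.2019]
tool_rot: [-0.0, 0.625, 0.781, -0.0]
wrist_force: [-0.3, -0.2, -0.7]
finger_gap: 0.0222
finger_force: 39.4
```

Emit:
{"name": "arm_command", "arguments": {
  "increments": "0 0 0.2 0 0 0 1; 0 0 0.2 0 0 0 1; 0 0 0.2 0 0 0 1; 0 0 0 0 0 0 1"
}}

```text
time: 14.22
eef_pos: [0.586, -0.1705, 0.1899]
tool_rot: [-0.0, 0.625, 0.781, -0.0]
wrist_force: [0.7, 0.7, -0.6]
finger_gap: 0.0225
finger_force: 39.4
```

Emit:
{"name": "arm_command", "arguments": {
  "increments": "0 0 0.15 0 0 0 1; 0 0 0.15 0 0 0 1; 0 0 0.15 0 0 0 1; 0 0 0.1 0 0 0 1; 0 0 0 0 0 0 1"
}}

```text
time: 14.85
eef_pos: [0.5861, -0.1706, 0.179]
tool_rot: [-0.0, 0.625, 0.78, -0.0]
wrist_force: [0.5, -1.5, -2.2]
finger_gap: 0.0224
finger_force: 39.4
```

Emit:
{"name": "arm_command", "arguments": {
  "increments": "0 0 0.1 0 0 0 1; 0 0 0.05 0 0 0 1; 0 0 0 0 0 0 1"
}}

```text
time: 15.22
eef_pos: [0.5861, -0.1705, 0.1762]
tool_rot: [-0.0, 0.625, 0.781, -0.0]
wrist_force: [0.6, -2.0, -1.0]
finger_gap: 0.0223
finger_force: 39.5
```

Emit:
{"name": "arm_command", "arguments": {
  "increments": "0 0 0.05 0 0 0 1; 0 0 0.05 0 0 0 1; 0 0 0 0 0 0 1"
}}

```text
time: 15.6
eef_pos: [0.5861, -0.1705, 0.1742]
tool_rot: [-0.0, 0.625, 0.781, -0.0]
wrist_force: [1.4, -1.8, -1.3]
finger_gap: 0.0221
finger_force: 39.5
```

Emit:
{"name": "arm_command", "arguments": {
  "increments": "0 0 0.04 0 0 0 1; 0 0 0 0 0 0 1"
}}

```text
time: 15.85
eef_pos: [0.5862, -0.1706, 0.1737]
tool_rot: [0.0, 0.625, 0.781, 0.0]
wrist_force: [0.2, -1.9, 4.2]
finger_gap: 0.0222
finger_force: 39.9
```

Emit:
{"name": "arm_command", "arguments": {
  "increments": "0 0 0.03 0 0 0 1; 0 0 0 0 0 0 1"
}}

```text
time: 16.1
eef_pos: [0.5864, -0.1706, 0.1735]
tool_rot: [0.0, 0.625, 0.781, 0.0]
wrist_force: [-1.1, -1.0, 9.7]
finger_gap: 0.0227
finger_force: 40.5
```

The shank is home on the floor: the reading rose to 9.7 N at the expected height. Now I release, centre on the axis and rotate the wrist back.

Emit:
{"name": "arm_command", "arguments": {
  "increments": "0 0 0 0 0 0 -1; 0 0 0 0 0 0 -1; 0 0 0 0 0 0 -1; 0 0 0 0 0 0 -1; 0 0 0 0 0 0 -1; 0 0 0 0 0 0 -1; 0 0 0 0 0 0 -1; -0.05 -0.01 0 0 0 -0.5 -1; 0 0 0 0 0 -1 -1; 0 0 0 0 0 -1 -1; 0 0 0 0 0 -1 -1; 0 0 0 0 0 -1 -1; 0 0 0 0 0 -1 -1; 0 0 0 0 0 -1 -1; 0 0 0 0 0 -1 -1; 0 0 0 0 0 -1 -1; 0 0 0 0 0 -1 -1; 0 0 0 0 0 -1 -1; 0 0 0 0 0 -1 -1; 0 0 0 0 0 -1 -1"
}}

```text
time: 18.6
eef_pos: [0.5862, -0.1715, 0.1729]
tool_rot: [-0.0, -0.077, 0.997, 0.0]
wrist_force: [-0.4, 0.1, 0.2]
finger_gap: 0.0857
finger_force: 0.0
```

```bash
cat > f.py <<'E'
from h import *
import sys
P=pose(); print(P[0].round(4),P[1].round(3).tolist(),ctrl.sense()['joints'].round(2),ctrl.sense()['time'])
im=ctrl.grab_frame('wrist')[...,::-1].copy(); s=4; x0,y0=160,190
c=cv2.resize(im[y0:y0+150,x0:x0+200],None,fx=s,fy=s,interpolation=cv2.INTER_CUBIC)
N=np.array([.5863,-.1716])
for z,r,col in [(.174,.012,(0,255,0)),(.15,.012,(255,255,0)),(.146,.022,(255,0,255))]:
    pts=[proj('wrist',np.r_[N+r*np.array([np.cos(a),np.sin(a)]),z],P) for a in np.linspace(0,6.28,60)]
    cv2.polylines(c,[((np.array(pts)-[x0,y0]+.5)*s).astype(int)],True,col,1)
cv2.imwrite('pics/%s.png'%sys.argv[1],c)
E
python3 f.py 7
```

```text
[ 0.5862 -0.1715  0.1729] [[-0.988, -0.153, -0.0], [-0.153, 0.988, 0.0], [0.0, 0.0, -1.0]] [-0.28  0.47  0.13  1.23  0.   -0.44] 18.6
```

View pics/7.png

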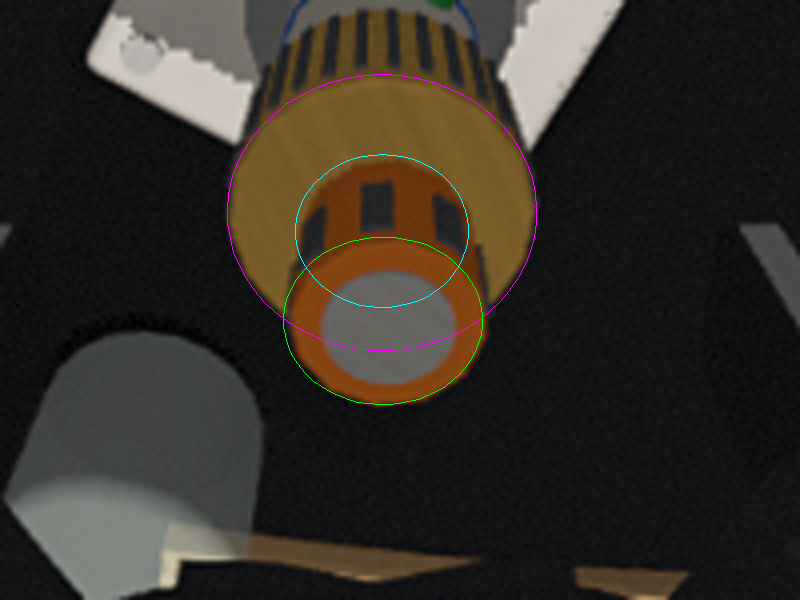

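The rotor stands seated and centred, with its rings matching at (384,320) in the zoom. Next I descend around the nut and close.

Emit:
{"name": "arm_command", "arguments": {
  "increments": "0 0 0.5 0 0 0 -1; 0 0 0.5 0 0 0 -1; 0 0 0.5 0 0 0 -1; 0 0 0.5 0 0 0 -1; 0 0 0.1 0 0 0 -1; 0 0 0 0 0 0 1; 0 0 0 0 0 0 1; 0 0 0 0 0 0 1; 0 0 0 0 0 0 1; 0 0 0 0 0 0 1; 0 0 0 0 0 0 1",
  "squeeze": 60
}}

```text
time: 20.02
eef_pos: [0.5863, -0.1707, 0.1318]
tool_rot: [0.0, -0.075, 0.997, 0.001]
wrist_force: [-4.0, 7.7, 9.5]
finger_gap: 0.0428
finger_force: 60.4
```

```bash
cat > g.py <<'E'
from h import *
s=ctrl.sense(); P=pose()
print(round(s['time'],2),P[0].round(4),'yaw',round(np.arctan2(P[1][1,1],P[1][0,1]),3),'j6',s['joints'][5].round(3),'T',s['wrist_torque'].round(3),'e6',s['effort'][5].round(3),'F',s['wrist_force'].round(1),'gap',round(s['finger_gap'],4),round(s['finger_force'],1))
E
python3 g.py
```

```text
20.02 [ 0.5863 -0.1707  0.1318] yaw 1.721 j6 -0.434 T [ 1.617  0.788 -0.193] e6 -0.2 F [-4.   7.7  9.5] gap 0.0428 60.4
```

Emit:
{"name": "arm_command", "arguments": {
  "increments": "0 0 0 0 0 0.8 1; 0 0 0 0 0 0.8 1; 0 0 0 0 0 0.8 1"
}}

```text
time: 20.4
eef_pos: [0.5863, -0.1707, 0.1318]
tool_rot: [0.0, 0.07, 0.998, 0.001]
wrist_force: [-3.1, 6.8, 8.8]
finger_gap: 0.0425
finger_force: 59.6
```

```bash
python3 g.py
```

```text
20.4 [ 0.5863 -0.1707  0.1318] yaw 1.43 j6 -0.143 T [1.557 0.711 0.184] e6 -1.833 F [-3.1  6.8  8.8] gap 0.0425 59.6
```

Emit:
{"name": "arm_command", "arguments": {
  "increments": "0 0 0 0 0 0.8 1"
}}

```text
time: 20.52
eef_pos: [0.5863, -0.1707, 0.1318]
tool_rot: [0.0, 0.118, 0.993, 0.001]
wrist_force: [-3.9, 6.7, 10.5]
finger_gap: 0.0428
finger_force: 59.6
```

```bash
python3 g.py
```

```text
20.52 [ 0.5863 -0.1707  0.1318] yaw 1.334 j6 -0.047 T [1.617 0.76  0.231] e6 -1.832 F [-3.9  6.7 10.5] gap 0.0428 59.6
```

Emit:
{"name": "arm_command", "arguments": {
  "increments": "0 0 0 0 0 0.8 1; 0 0 0 0 0 0.8 1"
}}

```text
time: 20.78
eef_pos: [0.5863, -0.1707, 0.1318]
tool_rot: [0.0, 0.213, 0.977, 0.001]
wrist_force: [-4.4, 7.5, 10.7]
finger_gap: 0.0429
finger_force: 59.6
```

```bash
python3 g.py
```

```text
20.77 [ 0.5863 -0.1707  0.1318] yaw 1.142 j6 0.145 T [1.632 0.694 0.221] e6 -1.833 F [-4.4  7.5 10.7] gap 0.0429 59.6
```

Emit:
{"name": "arm_command", "arguments": {
  "increments": "0 0 0 0 0 0.8 1"
}}

```text
time: 20.9
eef_pos: [0.5863, -0.1707, 0.1318]
tool_rot: [0.0, 0.26, 0.966, 0.001]
wrist_force: [-4.0, 7.8, 9.3]
finger_gap: 0.0424
finger_force: 59.6
```

```bash
python3 g.py
```

```text
20.9 [ 0.5863 -0.1707  0.1318] yaw 1.046 j6 0.241 T [1.633 0.623 0.178] e6 -1.833 F [-4.   7.8  9.3] gap 0.0424 59.6
```

Emit:
{"name": "arm_command", "arguments": {
  "increments": "0 0 0 0 0 0.8 1"
}}

```text
time: 21.02
eef_pos: [0.5864, -0.1707, 0.1318]
tool_rot: [0.0, 0.306, 0.952, 0.001]
wrist_force: [-3.3, 6.6, 10.1]
finger_gap: 0.0426
finger_force: 59.6
```

```bash
python3 g.py
```

```text
21.02 [ 0.5864 -0.1707  0.1318] yaw 0.95 j6 0.337 T [1.563 0.63  0.213] e6 -1.832 F [-3.3  6.6 10.1] gap 0.0426 59.6
```

Emit:
{"name": "arm_command", "arguments": {
  "increments": "0 0 0 0 0 0.8 1; 0 0 0 0 0 0.8 1"
}}

```text
time: 21.28
eef_pos: [0.5864, -0.1707, 0.1318]
tool_rot: [0.0, 0.395, 0.919, 0.001]
wrist_force: [-3.8, 7.5, 10.2]
finger_gap: 0.0426
finger_force: 59.6
```

```bash
python3 g.py
```

```text
21.27 [ 0.5864 -0.1707  0.1318] yaw 0.758 j6 0.529 T [1.597 0.57  0.214] e6 -1.831 F [-3.8  7.5 10.2] gap 0.0426 59.6
```

Emit:
{"name": "arm_command", "arguments": {
  "increments": "0 0 0 0 0 0.8 1"
}}

```text
time: 21.4
eef_pos: [0.5864, -0.1707, 0.1318]
tool_rot: [0.0, 0.439, 0.898, 0.001]
wrist_force: [-3.8, 7.2, 9.4]
finger_gap: 0.0426
finger_force: 59.7
```

```bash
python3 g.py
```

```text
21.4 [ 0.5864 -0.1707  0.1318] yaw 0.662 j6 0.625 T [1.63  0.544 0.215] e6 -1.83 F [-3.8  7.2  9.4] gap 0.0426 59.7
```

Emit:
{"name": "arm_command", "arguments": {
  "increments": "0 0 0 0 0 0.8 1; 0 0 0 0 0 0.8 1"
}}

```text
time: 21.65
eef_pos: [0.5864, -0.1707, 0.1318]
tool_rot: [0.0, 0.523, 0.852, 0.001]
wrist_force: [-2.5, 7.3, 8.7]
finger_gap: 0.043
finger_force: 59.5
```

```bash
python3 g.py
```

```text
21.65 [ 0.5864 -0.1707  0.1318] yaw 0.47 j6 0.817 T [1.584 0.54  0.358] e6 -1.708 F [-2.5  7.3  8.7] gap 0.043 59.5
```

Emit:
{"name": "arm_command", "arguments": {
  "increments": "0 0 0 0 0 0.8 1"
}}

```text
time: 21.78
eef_pos: [0.5864, -0.1707, 0.1318]
tool_rot: [0.0, 0.563, 0.826, 0.001]
wrist_force: [-3.1, 7.5, 9.7]
finger_gap: 0.0425
finger_force: 59.4
```

```bash
python3 g.py
```

```text
21.77 [ 0.5864 -0.1707  0.1318] yaw 0.374 j6 0.913 T [1.557 0.519 0.392] e6 -1.59 F [-3.1  7.5  9.7] gap 0.0425 59.4
```

Emit:
{"name": "arm_command", "arguments": {
  "increments": "0 0 0 0 0 0 1; 0 0 0 0 0 0 1"
}}

```text
time: 22.02
eef_pos: [0.5864, -0.1706, 0.1318]
tool_rot: [0.0, 0.562, 0.827, 0.001]
wrist_force: [-4.1, 8.5, 8.5]
finger_gap: 0.0425
finger_force: 60.2
```

```bash
python3 g.py
```

```text
22.02 [ 0.5864 -0.1706  0.1318] yaw 0.377 j6 0.91 T [1.606 0.546 0.045] e6 0.063 F [-4.1  8.5  8.5] gap 0.0425 60.2
```

Emit:
{"name": "arm_command", "arguments": {
  "increments": "0 0 0 0 0 0.3 1"
}}

```text
time: 22.15
eef_pos: [0.5864, -0.1707, 0.1318]
tool_rot: [0.0, 0.577, 0.817, 0.001]
wrist_force: [-3.9, 8.3, 8.4]
finger_gap: 0.0424
finger_force: 59.4
```

```bash
python3 g.py
```

```text
22.15 [ 0.5864 -0.1707  0.1318] yaw 0.341 j6 0.946 T [1.582 0.513 0.44 ] e6 -0.683 F [-3.9  8.3  8.4] gap 0.0424 59.4
```

The torque has risen about 0.23 N m, so the grip is firm. I open and rise straight up.

Emit:
{"name": "arm_command", "arguments": {
  "increments": "0 0 0 0 0 0 -1; 0 0 0 0 0 0 -1; 0 0 0 0 0 0 -1; 0 0 0 0 0 0 -1; 0 0 0 0 0 0 -1; 0 0 0 0 0 0 -1; 0 0 0 0 0 0 -1; 0 0 0 0 0 0 -1; 0 0 -0.5 0 0 0 -1; 0 0 -1 0 0 0 -1; 0 0 -1 0 0 0 -1; 0 0 -1 0 0 0 -1; 0 0 -1 0 0 0 -1; 0 0 -0.5 0 0 0 -1; 0 0 0 0 0 0 -1; 0 0 0 0 0 0 -1"
}}

```text
time: 24.15
eef_pos: [0.5859, -0.1715, 0.2302]
tool_rot: [-0.0, 0.577, 0.817, -0.0]
wrist_force: [-0.1, -0.3, -0.6]
finger_gap: 0.0852
finger_force: 0.0
```

```bash
python3 g.py; python3 f.py 8
```

```text
24.15 [ 0.5859 -0.1715  0.2302] yaw 0.34 j6 0.946 T [-0.007  0.037  0.043] e6 -0.0 F [-0.1 -0.3 -0.6] gap 0.0852 0.0
[ 0.5859 -0.1715  0.2302] [[-0.334, 0.943, -0.001], [0.943, 0.334, 0.0], [0.001, -0.001, -1.0]] [-0.28  0.45  0.25  1.37 -0.    0.95] 24.15
```

View pics/8.png

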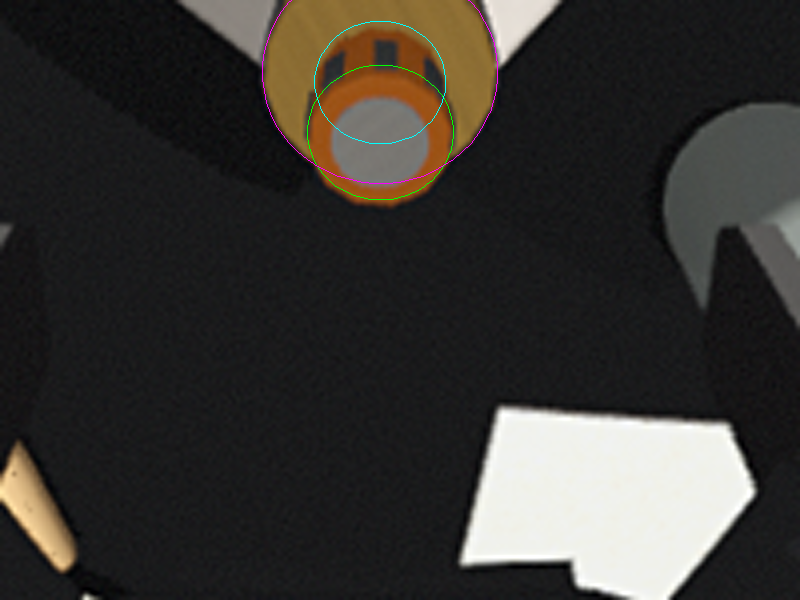

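The rotor is still seated on the axis, with its rings around (380,135) in the zoom, and the hand is clear.

```bash
python3 -c "from bench import ctrl; print(ctrl.hand_in())"
```

```text
the job is handed in; nothing more can be done
None
```

The rotor is fully home in the collet, the nut is tightened to about 0.23 N m above its free-running torque, and the hand is clear; I handed the job in at about 24 s, but the hand-in returned no verdict.

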